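# Hang the sizing ring on the closure carousel and turn the knobbed jar to the front

### The job

Hang the chrome cork-sizing ring by its hole over the upright peg on the carousel, so that it lies flat on the peg's collar, and let go of it. Then turn the carousel until the jar with the wooden knob on its lid stands right in front of the fixed steel pointer, and finish while still gripping that knob, holding the carousel still there with the ring on its peg. Leave the bottles and other things on the counter where they stand.

Things in the scene. Friction and masses are not known exactly. Their poses are not given: they have to be found in the camera images.
- sizing_ring: Chrome ring lying right of the carousel: outside 50 mm, hole 30 mm, 10 mm thick, with a beech bar handle 12 mm wide and 14 mm tall along the ring's own -x, from 22 to 82 mm from the ring's centre, its underside level with the ring's. About 100 g, nearly all in the ring. Origin: centre of the hole at the underside; z up.
- carousel_base: Fixed foot of the carousel. Origin: on the turning axis, at the counter surface, z up. Its own -x is the front, where its fixed steel pointer, a bar reaching 162 mm from the axis, ends in a 30 mm high bent pin just outside the platter's rim; this side is roughly towards the robot. The wooden platter on it is 244 mm in diameter, its top 30 mm above the counter.
- platter: Turning platter with all that is fixed on it. Origin on the turning axis, at counter height; the knobbed jar lies along its own -x, the peg along its +x: when its axes agree with the foot's, the knobbed jar is exactly at the pointer. Turns more than a full turn either way with slight friction (0.03 N m), no spring, no detents. A round-topped column, 93 mm above the counter, stands in the middle.
- peg_seat (a point): Centre of the top of the peg's collar, 105 mm above the counter, on the platter. The steel collar is 46 mm in diameter; above it stands a pin 14 mm in diameter and 40 mm tall with a tapered tip (tip 145 mm above the counter). z up. The ring rests on the collar.
- knob (a point): Middle of the upright cylindrical beech knob, 26 mm diameter, 88 to 126 mm above the counter, on the lid of the knobbed jar; this point is 107 mm above the counter, 80 mm from the turning axis. Two jars with flat lids and the peg stand at the same radius, a quarter turn apart, peg opposite the knob. Jars: amber, 56 mm diameter, fixed to the platter, lids 88 mm above the counter.
- bottle_a: One of two alike squat amber glass bottles, 76 mm diameter, 160 mm tall, standing left of the carousel. Origin: centre of its underside. To be left alone.
- bottle_b: One of two alike squat amber glass bottles, 76 mm diameter, 160 mm tall, standing left of the carousel. Origin: centre of its underside. To be left alone.
- capper_bell: stainless crown capper bell, 42 mm diameter, 60 mm tall, standing right of the carousel beyond the ring. Origin: centre of its underside. To be left alone.
- tamping_dowel: turned beech tamping dowel, 34 mm diameter, 115 mm tall, standing near the robot. Origin: centre of its underside. To be left alone.
- cap_tin: round tin, 72 mm diameter, 50 mm tall, at the far right. Origin: centre of its underside. To be left alone.
- bung: black rubber bung, 38 mm diameter, 34 mm tall, left of the carousel's near side. Origin: centre of its underside. To be left alone.
Not all that is in view belongs to the job. Several things look just like the sizing_ring: the one meant starts farthest to the robot's right.

How it is judged:
On the way, in this order (a step that is already met when the one before it is completed fails the run):
1. the ring lies flat on the peg's collar, pin through its hole, and has been let go (horizontal distance between sizing_ring and peg_seat below 0.012 m and z of sizing_ring in the frame of peg_seat between -0.005 and 0.006 m and angle between sizing_ring's own z axis and vertical below 0.2 rad and contact force between the fingers and sizing_ring below 0.1 N), for 0.3 s.
2. the knobbed jar stands at the pointer, its knob gripped, the carousel at rest (x of knob in the frame of carousel_base below 0 m and y of knob in the frame of carousel_base between -0.01 and 0.01 m and angular speed of platter below 0.05 rad/s and contact force between the fingers and platter above 2 N and distance between the grasp point and knob below 0.03 m), for 0.3 s.
At the end, for the whole second after the job is handed in: Ring on the peg's collar (within 12 mm of the axis, 5 mm below to 6 mm above its top, tilt under 0.2 rad), not touched by the fingers; knob on the front side within 10 mm of the pointer's line; platter slower than 0.05 rad/s; fingers at the knob (grasp within 30 mm of it), pressing over 2 N (all of step 1 and all of step 2); the arm keeps its last pose, push and grip.
It fails at once if a bottle or another bystander is shifted more than 30 mm (distance of any of bottle_a, bottle_b, capper_bell, tamping_dowel, cap_tin, bung from where it was at the start of the episode above 0.03 m).
It also fails if it takes over 72 s, if anything falls off the work surface, if the arm or the gripper's body presses on something with over 40 N, if the wrist force passes 120 N, or if a joint passes its speed limit or range.

### The arm

A 6-joint arm with a two-finger parallel gripper is mounted at the origin on the work surface. World frame = base frame: x ahead of the robot, y to its left, z up, the work surface at z = 0. Lengths are in m, angles in rad, forces in N, time in s.
With the tool pointing down it reaches from about 0.275 to 0.75 m from the base axis. Payload 10.2 kg.
Tool frame: the origin (TCP) lies between the finger pads; the fingertips stand 19 mm ahead of it and the grasp point (between the pads) is the TCP; z points along the fingers, y is the line along which they close (so a half turn about z gives the same grasp; the last joint's range is limited). The gripper opens to 88 mm and grips with 3 to 60 N. Pads are 18 mm wide; open, the fingers measure 123 mm over their backs; the gripper's body (75 mm by 187 mm) begins 45 mm behind the grasp point.
Start: joints at [-1.515, 0.313, 1.498, -0, 1.331, -0.223], TCP at [0.144, -0.505, 0.258] pointing down, gripper open.
Joint ranges: [-2.94, 2.94], [-0.97, 2.17], [0.19, 2.56], [-1.23, 4.37], [0.02, 3.11], [-2.88, 2.88]. Speed limits (rad/s): [2.39, 2.39, 3.01, 3.14, 3.14, 3.14].

### API

Orientations are given as a rotation vector (axis times angle).
In Python, from rig import bot gives the robot as it stands.
- The arm moves only by the shell command python3 -m crank 'ROWS' [FORCE]. ROWS is JSON, a list of rows, each an object of numbers: "jaw": the opening, from -1 (shut) to 1 (fully open), so that 0 is half open; "dx", "dy", "dz": the shift along the world's x, y, z in cm; "rx", "ry", "rz": the turn, a rotation vector about the world's x, y, z in degrees. A call has 1 to 8 rows; each row shifts and turns the commanded pose from where the row before left it; what a row does not reach is not made up. A row lasts 1/12 s, in which the tool goes at most 41.7 mm and 7.16 degrees, less where a joint would pass 70% of its speed; a pose out of reach is approached as far as the arm can. A call with a gripper value outside its range is refused whole. The fingers move at their own pace and stop on an object; FORCE is the grip in N (left out, the last holds). Time passes only in rows, so rows that do not move let the fingers close. It gives the time, the measured TCP pose, the force, the opening and the grip force at its end, in the units of the state.
- bot.observe(): the state, without advancing time (a new reading comes with each control period).
- bot.camera(name): name is "scene" or "top"; returns the picture (420x560x3 uint8, red, green, blue); there is no depth.
- bot.camera_info(name): a dict with "fov_y" (degrees; the focal length in pixels is half the picture's height over the tangent of half this angle, whatever the lens; pixels are square), "cx", "cy" (the principal point, pixels), "position" and "rotation" of the camera in the world. Camera axes: x right, y up, looking along -z (the intrinsics and any distortion apply to the point x, -y, -z); pixel columns grow to the right and rows downward; lengths in m; the calibration is good to about 2 mm. A picture is of the moment at which its call begins. camera_info takes no time and is no camera call.
- bot.close_job(): hands the job in; it is judged then, once.
The state is a dict: "t": time; "joint_pos": joint angles; "qd": joint speeds; "joint_torque": joint torques, N m; "tcp_pos": TCP position; "tool_rot": TCP orientation; "ft_force": force on the tool from outside, world axes, zero at the start; "moment": the same for the moment, N m; "width": finger opening in m; "grasp_force": force on a finger pad.
Only numpy, scipy, OpenCV 4.12 (cv2) and the standard library are available. Lean on these libraries where they do the work, as an engineer would, in place of code of your own. Each camera call takes 0.05 s, during which the arm holds its last target. There are 200 camera calls.

## Working session

There is one attempt and no reset: what is moved stays moved. The work goes in short steps, Python scripts to look and compute and a shell command to move; the robot and the scene stay as the last step left them, time stands still between calls to the robot, and variables do not carry over. Pictures are saved under pics/ and viewed, at most 10 in all, crops included, and the job is handed in when it is done.

```bash
ls; mkdir -p pics; python3 - <<'E'
from rig import bot
import cv2
for n in("scene","top"):
    print(n,bot.camera_info(n)); cv2.imwrite(f"pics/{n}0.png",bot.camera(n)[:,:,::-1])
s=bot.observe(); print(s)
E
```

```text
pics
scene {'fov_y': 49.061845851898944, 'cx': 276.3190487891698, 'cy': 220.99239741268659, 'position': array([0.89640632, 0.4925678 , 0.92544366]), 'rotation': array([0.22190406, 0.74525977, 2.52223674])}
top {'fov_y': 44.38384927590165, 'cx': 285.27528619665674, 'cy': 202.9231313499318, 'position': array([0.4655694 , 0.03065271, 1.34555171]), 'rotation': array([ 0.07743541, -0.08416563, -1.56551366])}
{'t': 0.1, 'joint_pos': array([-1.51538239e+00,  3.13350620e-01,  1.49830431e+00, -1.61029733e-05,
        1.33098831e+00, -2.23395516e-01]), 'qd': array([ 0.00024661, -0.00087262, -0.00415951, -0.00051092,  0.00078202,
        0.00030806]), 'joint_torque': array([ 2.28349454e-03, -4.02814651e+01, -2.52648085e+01,  6.95772842e-02,
        3.41762428e-02, -6.72600117e-05]), 'tcp_pos': array([ 0.14446271, -0.50454548,  0.25726189]), 'tool_rot': array([-3.11007684e+00, -4.36396052e-01, -1.13924800e-04]), 'ft_force': array([ 0.0495925 , -0.06460193,  0.57347282]), 'moment': array([ 0.01358528, -0.00226954, -0.02632278]), 'grasp_force': 0.0, 'width': 0.08771635345104199}
```

View pics/top0.png

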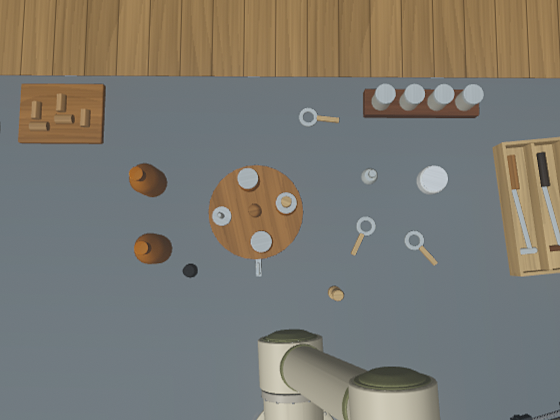

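View pics/scene0.png

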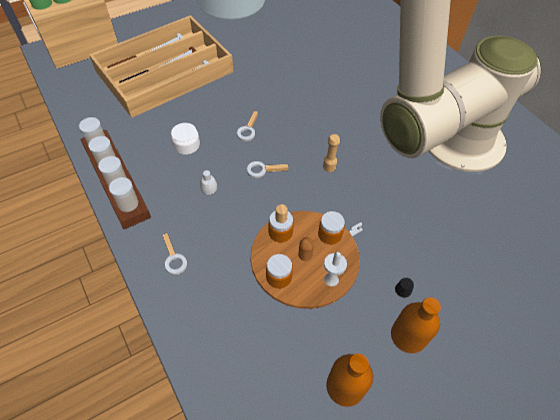

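The top view shows three rings: (308,117), (366,226) and (414,240). In the scene view they are (176,264), (257,169) and (246,132). The one farthest to the robot's right (−y, image right) is top (414,240), with its handle running to (436,263). The peg is at (221,216), the knob at (287,202) and the pointer at (258,268). I'll check the choice in a crop and measure.

```bash
cat > h.py <<'E'
import numpy as np, cv2
from scipy.spatial.transform import Rotation as R
from rig import bot
def cam(n):
    i=bot.camera_info(n); f=210/np.tan(np.radians(i["fov_y"]/2))
    return f,i["cx"],i["cy"],np.array(i["position"]),R.from_rotvec(i["rotation"]).as_matrix()
def p2w(n,u,v,z):
    f,cx,cy,p,M=cam(n); d=M@np.array([(u-cx)/f,-(v-cy)/f,-1]); return p+d*(z-p[2])/d[2]
def w2p(n,X):
    f,cx,cy,p,M=cam(n); c=M.T@(np.array(X)-p); return np.array([cx-f*c[0]/c[2],cy+f*c[1]/c[2]])
E
python3 - <<'E'
from h import *
t=bot.camera("top"); s=bot.camera("scene")
a=cv2.resize(t[150:290,200:340],(560,560),interpolation=cv2.INTER_CUBIC)
b=cv2.resize(t[222:272,395:445],(240,240),interpolation=cv2.INTER_CUBIC)
c=cv2.resize(s[105:155,225:275],(240,240),interpolation=cv2.INTER_CUBIC)
im=np.zeros((560,800,3),np.uint8); im[:,:560]=a; im[:240,560:]=b; im[240:480,560:]=c
cv2.imwrite("pics/crop1.png",im[:,:,::-1])
# wooden platter via hue
hsv=cv2.cvtColor(t,cv2.COLOR_RGB2HSV); m=((hsv[...,1]>90)&(hsv[...,0]<25)).astype(np.uint8); m[:150]=0;m[275:]=0;m[:,:200]=0;m[:,320:]=0
ct=max(cv2.findContours(m,0,1)[0],key=cv2.contourArea); e=cv2.fitEllipse(cv2.convexHull(ct)); print("platter",e,p2w("top",*e[0],.03))
for n,(u,v) in dict(ring=(414,240),handle=(435.5,263),ring2=(366,226)).items(): print(n,p2w("top",u,v,.01))
print("ring scene",p2w("scene",246,132.5,.01))
print("peg",p2w("top",221.5,216,.105),"knob",p2w("top",287,202,.126),"ptr",p2w("top",258,275,.015))
print("dowel",p2w("top",333,297,.0),"bell",p2w("top",367,180,0),"scene peg tip",p2w("scene",338,252,.145),"scene knob top",p2w("scene",281,208,.126))
E
```

```text
platter ((255.28932189941406, 211.7403106689453), (93.06729888916016, 94.02277374267578), 64.9304428100586) [0.57844907 0.10204955 0.03      ]
ring [ 0.50827914 -0.30880355  0.01      ]
handle [ 0.44925305 -0.36303155  0.01      ]
ring2 [ 0.54411783 -0.18476668  0.01      ]
ring scene [ 0.50959024 -0.30542835  0.01      ]
peg [0.56137034 0.17945939 0.105     ] knob [0.5937924  0.02154274 0.126     ] ptr [0.41720168 0.09437559 0.015     ]
dowel [ 0.36106183 -0.09887124  0.        ] bell [ 0.66632557 -0.19055322  0.        ] scene peg tip [0.56130573 0.17997861 0.145     ] scene knob top [0.5974704  0.02424665 0.126     ]
```

View pics/crop1.png

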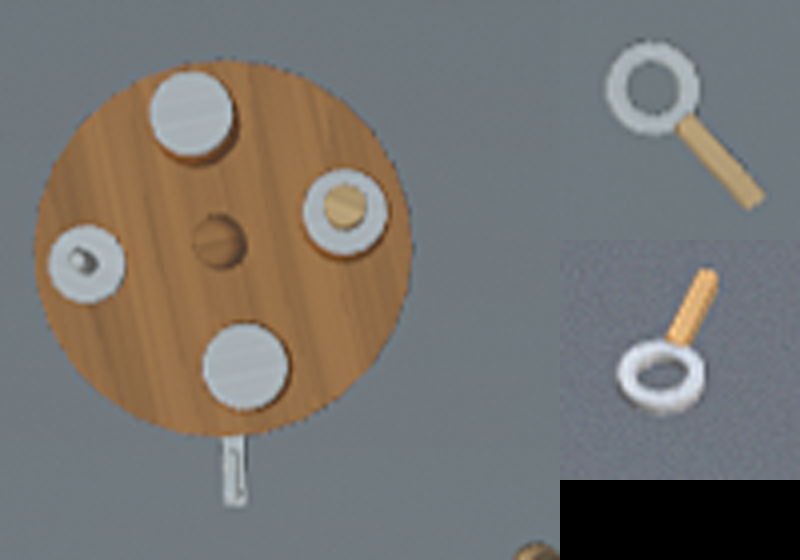

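The crop confirms a ring with a 30 mm hole and a beech handle; it is rightmost in the top view and agrees in both cameras (0.509, −0.307). Its handle points along about −137°. I'll approach the handle 40 mm from the ring's centre.

```bash
python3 -m crank '[{"jaw":0,"dx":3.3,"dy":1.7,"dz":-1.2,"rz":2.7},{"jaw":0,"dx":3.3,"dy":1.7,"dz":-1.2,"rz":2.7},{"jaw":0,"dx":3.3,"dy":1.7,"dz":-1.2,"rz":2.7},{"jaw":0,"dx":3.3,"dy":1.7,"dz":-1.2,"rz":2.7},{"jaw":0,"dx":3.3,"dy":1.7,"dz":-1.2,"rz":2.7},{"jaw":0,"dx":3.3,"dy":1.7,"dz":-1.2,"rz":2.7},{"jaw":0,"dx":3.3,"dy":1.7,"dz":-1.2,"rz":2.7},{"jaw":0,"dx":3.3,"dy":1.7,"dz":-1.2,"rz":2.7}]' 40
python3 -m crank '[{"jaw":0,"dx":3.3,"dy":1.7,"dz":-1.2,"rz":2.7},{"jaw":0,"dx":3.3,"dy":1.7,"dz":-1.2,"rz":2.7},{"jaw":0},{"jaw":0},{"jaw":0}]'
python3 - <<'E'
from h import *
s=bot.observe(); M=R.from_rotvec(s["tool_rot"]).as_matrix(); print(s["tcp_pos"],s["width"],np.degrees(np.arctan2(M[1,1],M[0,1])),M[:,2],s["joint_pos"])
im=bot.camera("top"); sc=bot.camera("scene")
a=np.hstack([cv2.resize(im[200:300,380:480],(400,400)),cv2.resize(sc[80:180,200:300],(400,400))])
cv2.imwrite("pics/app.png",a[:,:,::-1])
E
```

```text
[ 0.14446469 -0.50461193  0.25742235] 0.088276678916385 -74.02484136668997 [-6.11243588e-05  6.66059227e-04 -9.99999776e-01] [-1.51538192e+00  3.13184080e-01  1.49810454e+00 -2.48513933e-05
  1.33097246e+00 -2.23398755e-01]schema error: expected keys jaw, dx, dy, dz, rx, ry, rz
schema error: expected keys jaw, dx, dy, dz, rx, ry, rz
```

View pics/app.png

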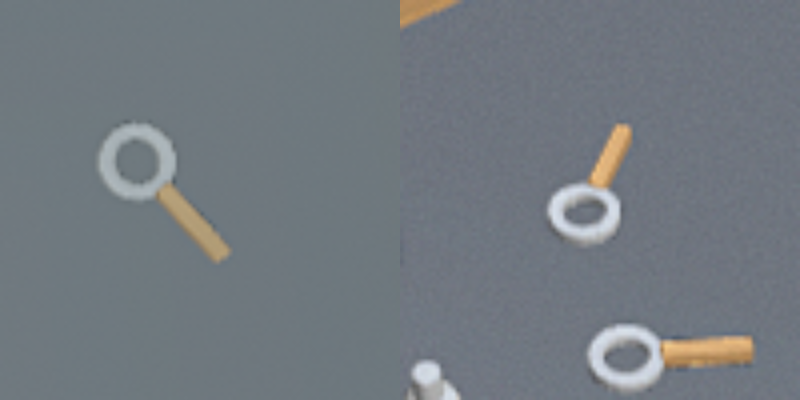

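The arm didn't move, because rows need all seven keys. The picture shows the ring unobstructed at top (414.2,240.2) and scene (246,133).

```bash
python3 -m crank '[{"jaw":0,"dx":3.3,"dy":1.7,"dz":-1.2,"rx":0,"ry":0,"rz":2.7},{"jaw":0,"dx":3.3,"dy":1.7,"dz":-1.2,"rx":0,"ry":0,"rz":2.7},{"jaw":0,"dx":3.3,"dy":1.7,"dz":-1.2,"rx":0,"ry":0,"rz":2.7},{"jaw":0,"dx":3.3,"dy":1.7,"dz":-1.2,"rx":0,"ry":0,"rz":2.7},{"jaw":0,"dx":3.3,"dy":1.7,"dz":-1.2,"rx":0,"ry":0,"rz":2.7},{"jaw":0,"dx":3.3,"dy":1.7,"dz":-1.2,"rx":0,"ry":0,"rz":2.7},{"jaw":0,"dx":3.3,"dy":1.7,"dz":-1.2,"rx":0,"ry":0,"rz":2.7},{"jaw":0,"dx":3.3,"dy":1.7,"dz":-1.2,"rx":0,"ry":0,"rz":2.7}]' 40
python3 -m crank '[{"jaw":0,"dx":3.3,"dy":1.7,"dz":-1.2,"rx":0,"ry":0,"rz":2.7},{"jaw":0,"dx":3.3,"dy":1.7,"dz":-1.2,"rx":0,"ry":0,"rz":2.7},{"jaw":0,"dx":0,"dy":0,"dz":0,"rx":0,"ry":0,"rz":0},{"jaw":0,"dx":0,"dy":0,"dz":0,"rx":0,"ry":0,"rz":0}]'
python3 - <<'E'
from h import *
s=bot.observe(); M=R.from_rotvec(s["tool_rot"]).as_matrix(); print(s["tcp_pos"],s["width"],np.degrees(np.arctan2(M[1,1],M[0,1])),M[:,2],s["joint_pos"])
c=p2w("top",414.2,240.2,.01);h=p2w("top",435.2,263.2,.014); c2=p2w("scene",246,133,.01);h2=p2w("scene",255.7,112,.014)
print(c,c2,np.degrees(np.arctan2(*(h-c)[1::-1])),np.degrees(np.arctan2(*(h2-c2)[1::-1])))
E
```

```text
t: 0.97
tcp_pos: [0.41, -0.3676, 0.1612]
tool_rot: [2.973, 1.015, 0.0]
ft_force: [-0.4, -0.1, -0.2]
width: 0.0444
grasp_force: 0.0
t: 1.3
tcp_pos: [0.4753, -0.3336, 0.1368]
tool_rot: [-2.92, -1.154, 0.001]
ft_force: [0.0, 0.1, 0.7]
width: 0.0443
grasp_force: 0.0
[ 0.47526188 -0.33355434  0.13682792] 0.044324276985219846 -46.872755350482926 [-0.00116683  0.00103873 -0.99999878] [-8.13564258e-01  5.49868876e-01  1.47617163e+00 -1.49600612e-04
  1.11710854e+00  4.58521403e-03]
[ 0.50776376 -0.309311    0.01      ] [ 0.51046695 -0.30379622  0.01      ] -138.7308588984624 -138.03631277893544
```

```bash
python3 -m crank '[{"jaw":0,"dx":0.4,"dy":0,"dz":-2.3,"rx":0,"ry":0,"rz":-1.5},{"jaw":0,"dx":0,"dy":0,"dz":-2.3,"rx":0,"ry":0,"rz":0},{"jaw":0,"dx":0,"dy":0,"dz":-2.3,"rx":0,"ry":0,"rz":0},{"jaw":0,"dx":0,"dy":0,"dz":-2.3,"rx":0,"ry":0,"rz":0},{"jaw":0,"dx":0,"dy":0,"dz":-1.5,"rx":0,"ry":0,"rz":0},{"jaw":0,"dx":0,"dy":0,"dz":-0.9,"rx":0,"ry":0,"rz":0},{"jaw":0,"dx":0,"dy":0,"dz":0,"rx":0,"ry":0,"rz":0}]' 40
python3 -m crank '[{"jaw":-1,"dx":0,"dy":0,"dz":0,"rx":0,"ry":0,"rz":0},{"jaw":-1,"dx":0,"dy":0,"dz":0,"rx":0,"ry":0,"rz":0},{"jaw":-1,"dx":0,"dy":0,"dz":0,"rx":0,"ry":0,"rz":0},{"jaw":-1,"dx":0,"dy":0,"dz":0,"rx":0,"ry":0,"rz":0},{"jaw":-1,"dx":0,"dy":0,"dz":0,"rx":0,"ry":0,"rz":0},{"jaw":-1,"dx":0,"dy":0,"dz":0,"rx":0,"ry":0,"rz":0}]' 40
```

```text
t: 1.88
tcp_pos: [0.4774, -0.3353, 0.0209]
tool_rot: [-2.938, -1.11, 0.001]
ft_force: [0.4, 0.5, -0.0]
width: 0.0436
grasp_force: 0.0
t: 2.38
tcp_pos: [0.4786, -0.3349, 0.0222]
tool_rot: [2.937, 1.112, 0.0]
ft_force: [-0.3, 0.1, 2.3]
width: 0.0114
grasp_force: 40.0
```

```bash
python3 -m crank '[{"jaw":-1,"dx":0,"dy":0,"dz":1,"rx":0,"ry":0,"rz":0},{"jaw":-1,"dx":0,"dy":0,"dz":2,"rx":0,"ry":0,"rz":0},{"jaw":-1,"dx":0,"dy":0,"dz":3,"rx":0,"ry":0,"rz":0},{"jaw":-1,"dx":0,"dy":0,"dz":3,"rx":0,"ry":0,"rz":0},{"jaw":-1,"dx":0,"dy":0,"dz":3,"rx":0,"ry":0,"rz":0},{"jaw":-1,"dx":0,"dy":0,"dz":3,"rx":0,"ry":0,"rz":0},{"jaw":-1,"dx":0,"dy":0,"dz":3,"rx":0,"ry":0,"rz":0},{"jaw":-1,"dx":0,"dy":0,"dz":0,"rx":0,"ry":0,"rz":0}]'
python3 - <<'E'
from h import *
s=bot.observe(); M=R.from_rotvec(s["tool_rot"]).as_matrix(); print(s["tcp_pos"],s["width"],np.degrees(np.arctan2(M[1,1],M[0,1])))
t=bot.camera("top"); sc=bot.camera("scene"); u=w2p("top",s["tcp_pos"]).astype(int);v=w2p("scene",s["tcp_pos"]).astype(int); print(u,v)
a=np.hstack([cv2.resize(np.ascontiguousarray(i[max(w[1]-60,0):][:120,max(w[0]-60,0):][:,:120]),(400,400)) for i,w in((t,u),(sc,v))])
cv2.imwrite("pics/lift.png",a[:,:,::-1])
E
```

```text
t: 3.05
tcp_pos: [0.4798, -0.3359, 0.2085]
tool_rot: [2.929, 1.109, 0.006]
ft_force: [-0.3, -0.4, -0.3]
width: 0.0113
grasp_force: 40.0
[ 0.47979509 -0.33589707  0.20845657] 0.011309376268637783 -48.51011037863386
[449 250] [247  61]
```

View pics/lift.png

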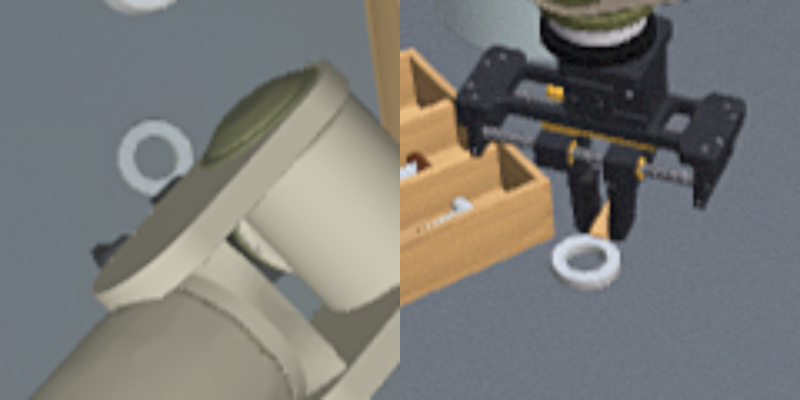

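The ring is held level by its handle, seen at top (435.8,237.4) and scene (242.5,79).

```bash
python3 - <<'E'
from h import *
t=bot.observe()["tcp_pos"]
for n,u,v in(("top",435.8,237.4),("scene",242.5,79)):
    p=p2w(n,u,v,.1975); print(n,p,p-t)
print(p2w("top",221.5,215.6,.105),p2w("scene",336,265,.105))
for k,p in dict(A=(148,180),B=(155,248)).items(): print(k,p2w("top",*p,.08))
E
```

```text
top [ 0.50824717 -0.30993276  0.1975    ] [ 0.02975171  0.02480417 -0.0052292 ]
scene [ 0.5142769  -0.29820589  0.1975    ] [ 0.03578143  0.03653103 -0.0052292 ]
[0.56233894 0.17947514 0.105     ] [0.56460771 0.1866592  0.105     ]
A [0.65210368 0.36608526 0.08      ]
B [0.48417289 0.34378677 0.08      ]
```

```bash
python3 -m crank '[{"jaw":-1,"dx":0.3,"dy":1.5,"dz":0,"rx":0,"ry":0,"rz":0},{"jaw":-1,"dx":0.3,"dy":3,"dz":0,"rx":0,"ry":0,"rz":0},{"jaw":-1,"dx":0.4,"dy":3.5,"dz":0,"rx":0,"ry":0,"rz":0},{"jaw":-1,"dx":0.4,"dy":3.5,"dz":0,"rx":0,"ry":0,"rz":0},{"jaw":-1,"dx":0.4,"dy":3.5,"dz":0,"rx":0,"ry":0,"rz":0},{"jaw":-1,"dx":0.4,"dy":3.5,"dz":0,"rx":0,"ry":0,"rz":0},{"jaw":-1,"dx":0.4,"dy":3.5,"dz":0,"rx":0,"ry":0,"rz":0},{"jaw":-1,"dx":0.4,"dy":3.5,"dz":0,"rx":0,"ry":0,"rz":0}]'
python3 -m crank '[{"jaw":-1,"dx":0.4,"dy":3.5,"dz":0,"rx":0,"ry":0,"rz":0},{"jaw":-1,"dx":0.4,"dy":3.5,"dz":0,"rx":0,"ry":0,"rz":0},{"jaw":-1,"dx":0.4,"dy":3.5,"dz":0,"rx":0,"ry":0,"rz":0},{"jaw":-1,"dx":0.4,"dy":3.5,"dz":0,"rx":0,"ry":0,"rz":0},{"jaw":-1,"dx":0.4,"dy":3.5,"dz":0,"rx":0,"ry":0,"rz":0},{"jaw":-1,"dx":0.4,"dy":3,"dz":0,"rx":0,"ry":0,"rz":0},{"jaw":-1,"dx":0.3,"dy":1.9,"dz":0,"rx":0,"ry":0,"rz":0},{"jaw":-1,"dx":0,"dy":0,"dz":0,"rx":0,"ry":0,"rz":0}]'
python3 -m crank '[{"jaw":-1,"dx":0,"dy":0,"dz":0,"rx":0,"ry":0,"rz":0},{"jaw":-1,"dx":0,"dy":0,"dz":0,"rx":0,"ry":0,"rz":0}]'
python3 - <<'E'
from h import *
s=bot.observe(); M=R.from_rotvec(s["tool_rot"]).as_matrix(); print(s["tcp_pos"],s["width"],np.degrees(np.arctan2(M[1,1],M[0,1])))
t=bot.camera("top"); sc=bot.camera("scene"); X=[.562,.18,.16]; u=w2p("top",X).astype(int)-50;v=w2p("scene",X).astype(int)-50; print(u,v)
a=np.hstack([cv2.resize(np.ascontiguousarray(i[w[1]:][:100,w[0]:][:,:100]),(400,400),interpolation=cv2.INTER_CUBIC) for i,w in((t,u),(sc,v))])
cv2.imwrite("pics/above.png",a[:,:,::-1])
E
```

```text
t: 3.82
tcp_pos: [0.5075, -0.077, 0.2004]
tool_rot: [-2.936, -1.112, 0.003]
ft_force: [0.7, -0.1, -1.8]
width: 0.0117
grasp_force: 40.0
t: 4.48
tcp_pos: [0.5342, 0.148, 0.2001]
tool_rot: [-2.934, -1.118, 0.004]
ft_force: [-0.2, -0.1, -1.6]
width: 0.0111
grasp_force: 40.0
t: 4.65
tcp_pos: [0.5348, 0.1438, 0.2009]
tool_rot: [-2.938, -1.112, 0.003]
ft_force: [0.8, 0.3, -0.5]
width: 0.0116
grasp_force: 40.0
[0.53481528 0.14382651 0.20085386] 0.011573004327350285 -48.53582276804255
[168 163] [288 198]
```

View pics/above.png

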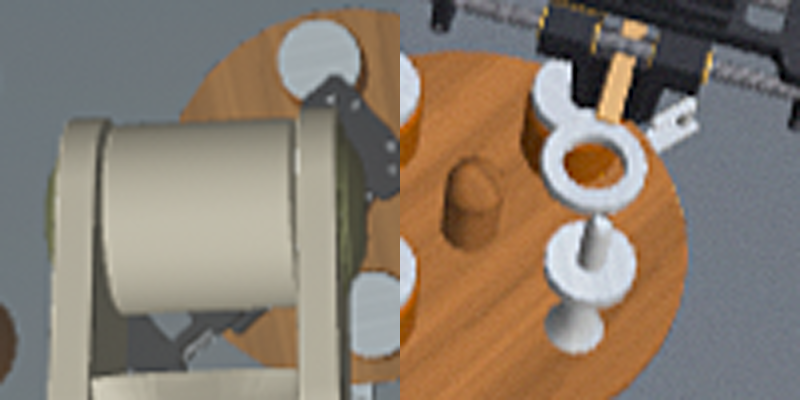

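The ring is above the peg, short in y. In the scene view the ring centre is at (336.2,239.2), the pin tip at (337.5,252.5) and the collar at (335.5,263.8). The arm hides it from above.

```bash
python3 - <<'E'
from h import *
t=bot.observe()["tcp_pos"]; print(t)
r=p2w("scene",336.2,239.2,t[2]-.0122); print("ring",r,r-t)
print("tip",p2w("scene",337.5,252.5,.145),"collar",p2w("scene",335.5,263.8,.105))
E
```

```text
[0.53519353 0.14333585 0.20132923]
ring [0.56763314 0.17336545 0.18912923] [ 0.03243961  0.03002959 -0.0122    ]
tip [0.56278284 0.18041334 0.145     ] collar [0.56394512 0.18390956 0.105     ]
```

```bash
python3 -m crank '[{"jaw":-1,"dx":-0.35,"dy":0.95,"dz":0,"rx":0,"ry":0,"rz":0},{"jaw":-1,"dx":0,"dy":0,"dz":-1,"rx":0,"ry":0,"rz":0},{"jaw":-1,"dx":0,"dy":0,"dz":-1.2,"rx":0,"ry":0,"rz":0},{"jaw":-1,"dx":0,"dy":0,"dz":-1.2,"rx":0,"ry":0,"rz":0},{"jaw":-1,"dx":0,"dy":0,"dz":-0.6,"rx":0,"ry":0,"rz":0},{"jaw":-1,"dx":0,"dy":0,"dz":0,"rx":0,"ry":0,"rz":0},{"jaw":-1,"dx":0,"dy":0,"dz":0,"rx":0,"ry":0,"rz":0}]'
python3 - <<'E'
from h import *
s=bot.observe(); print(s["tcp_pos"])
sc=bot.camera("scene"); X=[.562,.18,.14]; v=w2p("scene",X).astype(int)-30; print(v)
cv2.imwrite("pics/low.png",cv2.resize(np.ascontiguousarray(sc[v[1]:][:60,v[0]:][:,:60]),(480,480),interpolation=cv2.INTER_CUBIC)[:,:,::-1])
E
```

```text
t: 5.33
tcp_pos: [0.5319, 0.1537, 0.1616]
tool_rot: [-2.938, -1.112, 0.001]
ft_force: [0.3, -1.3, -1.7]
width: 0.0116
grasp_force: 40.0
[0.53193356 0.15369986 0.16162238]
[307 223]
```

View pics/low.png

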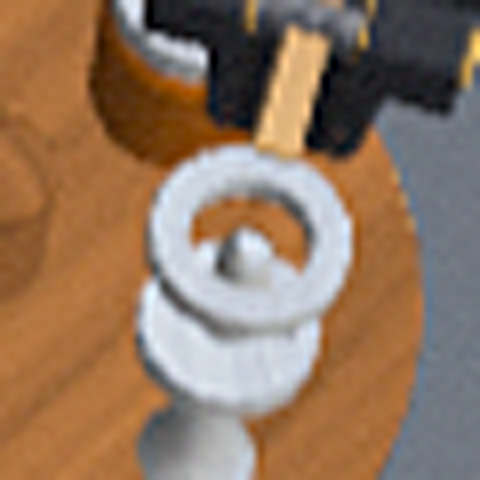

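The pin tip at crop (245,245) is nearly centred in the hole at (250,237), about 2 mm off. Lowering.

```bash
python3 -m crank '[{"jaw":-1,"dx":0,"dy":0.1,"dz":-0.8,"rx":0,"ry":0,"rz":0},{"jaw":-1,"dx":0,"dy":0,"dz":-0.8,"rx":0,"ry":0,"rz":0},{"jaw":-1,"dx":0,"dy":0,"dz":-0.8,"rx":0,"ry":0,"rz":0},{"jaw":-1,"dx":0,"dy":0,"dz":-0.6,"rx":0,"ry":0,"rz":0},{"jaw":-1,"dx":0,"dy":0,"dz":-0.2,"rx":0,"ry":0,"rz":0},{"jaw":-1,"dx":0,"dy":0,"dz":0,"rx":0,"ry":0,"rz":0},{"jaw":-1,"dx":0,"dy":0,"dz":0,"rx":0,"ry":0,"rz":0}]'

```

```text
t: 5.97
tcp_pos: [0.5321, 0.1548, 0.1297]
tool_rot: [-2.938, -1.112, -0.0]
ft_force: [-0.9, -0.1, -0.9]
width: 0.0114
grasp_force: 40.0
```

```bash
python3 -m crank '[{"jaw":-1,"dx":0,"dy":0,"dz":-0.2,"rx":0,"ry":0,"rz":0},{"jaw":-1,"dx":0,"dy":0,"dz":-0.05,"rx":0,"ry":0,"rz":0},{"jaw":-1,"dx":0,"dy":0,"dz":0,"rx":0,"ry":0,"rz":0}]'
python3 -m crank '[{"jaw":-0.5,"dx":0,"dy":0,"dz":0,"rx":0,"ry":0,"rz":0},{"jaw":-0.2,"dx":0,"dy":0,"dz":0,"rx":0,"ry":0,"rz":0},{"jaw":-0.2,"dx":0,"dy":0,"dz":0,"rx":0,"ry":0,"rz":0},{"jaw":-0.2,"dx":0,"dy":0,"dz":0,"rx":0,"ry":0,"rz":0}]'
python3 -m crank '[{"jaw":-0.2,"dx":0,"dy":0,"dz":1,"rx":0,"ry":0,"rz":0},{"jaw":-0.2,"dx":0,"dy":0,"dz":2,"rx":0,"ry":0,"rz":0},{"jaw":-0.2,"dx":0,"dy":0,"dz":3,"rx":0,"ry":0,"rz":0},{"jaw":-0.2,"dx":0,"dy":-1.5,"dz":3,"rx":0,"ry":0,"rz":0},{"jaw":0,"dx":0,"dy":-3,"dz":0,"rx":0,"ry":0,"rz":0},{"jaw":0,"dx":0,"dy":-3,"dz":0,"rx":0,"ry":0,"rz":0},{"jaw":0,"dx":0,"dy":0,"dz":0,"rx":0,"ry":0,"rz":0},{"jaw":0,"dx":0,"dy":0,"dz":0,"rx":0,"ry":0,"rz":0}]'
python3 - <<'E'
from h import *
s=bot.observe(); M=R.from_rotvec(s["tool_rot"]).as_matrix(); print(s["tcp_pos"],np.degrees(np.arctan2(M[1,1],M[0,1])),s["joint_pos"])
sc=bot.camera("scene"); t=bot.camera("top")
a=cv2.resize(np.ascontiguousarray(sc[190:310,240:400]),(640,480),interpolation=cv2.INTER_CUBIC)
cv2.imwrite("pics/placed.png",a[:,:,::-1])
E
```

```text
t: 6.22
tcp_pos: [0.5321, 0.1548, 0.1273]
tool_rot: [2.938, 1.112, 0.001]
ft_force: [-0.0, -0.1, -1.4]
width: 0.0113
grasp_force: 40.0
t: 6.55
tcp_pos: [0.5321, 0.1548, 0.1274]
tool_rot: [2.938, 1.112, 0.001]
ft_force: [0.0, -0.4, 0.2]
width: 0.0343
grasp_force: 0.0
t: 7.22
tcp_pos: [0.5321, 0.0788, 0.2181]
tool_rot: [2.939, 1.109, 0.001]
ft_force: [-0.3, 0.7, 0.6]
width: 0.0441
grasp_force: 0.0
[0.53209094 0.07877594 0.21806042] -48.65456474587033 [-7.09986137e-02  3.73891233e-01  1.51932539e+00  1.08144134e-04
  1.24750933e+00  7.78149240e-01]
```

View pics/placed.png

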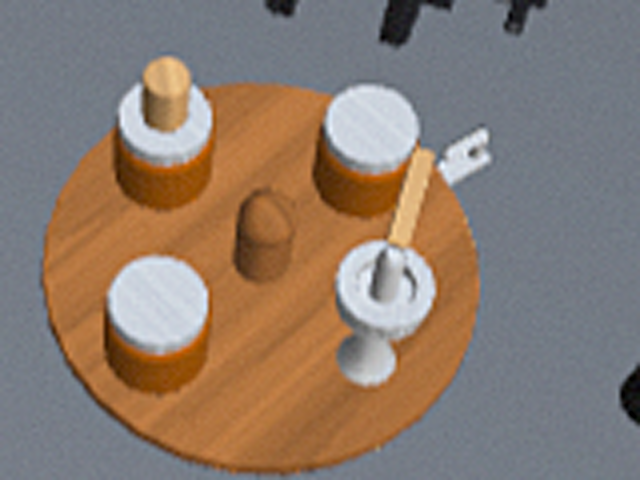

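The ring lies flat on the collar with the pin through it, released. The knob top is at scene (281.5,208), and the pointer end at about (362,225). Now for the knob.

```bash
python3 -m crank '[{"jaw":0.4,"dx":0.8,"dy":-0.7,"dz":0,"rx":0,"ry":0,"rz":6},{"jaw":0.4,"dx":0.8,"dy":-0.7,"dz":0,"rx":0,"ry":0,"rz":6},{"jaw":0.4,"dx":0.8,"dy":-0.7,"dz":0,"rx":0,"ry":0,"rz":6},{"jaw":0.4,"dx":0.8,"dy":-0.7,"dz":0,"rx":0,"ry":0,"rz":6},{"jaw":0.4,"dx":0.8,"dy":-0.7,"dz":0,"rx":0,"ry":0,"rz":6},{"jaw":0.4,"dx":0.8,"dy":-0.7,"dz":0,"rx":0,"ry":0,"rz":6},{"jaw":0.4,"dx":0.8,"dy":-0.7,"dz":0,"rx":0,"ry":0,"rz":6},{"jaw":0.4,"dx":0.8,"dy":-0.7,"dz":0,"rx":0,"ry":0,"rz":6}]' 15
python3 -m crank '[{"jaw":0.4,"dx":0,"dy":0,"dz":-2,"rx":0,"ry":0,"rz":0},{"jaw":0.4,"dx":0,"dy":0,"dz":-2.5,"rx":0,"ry":0,"rz":0},{"jaw":0.4,"dx":0,"dy":0,"dz":-2,"rx":0,"ry":0,"rz":0},{"jaw":0.4,"dx":0,"dy":0,"dz":-1,"rx":0,"ry":0,"rz":0},{"jaw":0.4,"dx":0,"dy":0,"dz":0,"rx":0,"ry":0,"rz":0},{"jaw":0.4,"dx":0,"dy":0,"dz":0,"rx":0,"ry":0,"rz":0}]'
python3 - <<'E'
from h import *
s=bot.observe(); M=R.from_rotvec(s["tool_rot"]).as_matrix(); print(s["tcp_pos"],np.degrees(np.arctan2(M[1,1],M[0,1])),s["joint_pos"])
A=np.array([.5785,.1017])
for n,u,v,z in(("top",258.4,275.5,.015),("top",258.3,262,.015),("scene",361.5,225,.03),("scene",352,235,.012)):
    p=p2w(n,u,v,z)[:2]-A; print(p,np.degrees(np.arctan2(*p[::-1])))
E
```

```text
t: 7.98
tcp_pos: [0.5963, 0.0247, 0.2172]
tool_rot: [-2.224, -2.218, 0.0]
ft_force: [-0.4, -0.5, 1.3]
width: 0.0618
grasp_force: 0.0
t: 8.48
tcp_pos: [0.5962, 0.0244, 0.1428]
tool_rot: [2.231, 2.212, 0.0]
ft_force: [-0.1, -0.2, 0.4]
width: 0.0619
grasp_force: 0.0
[0.59623799 0.02435341 0.14277799] -0.47888508276955627 [-1.55358773e-01  5.74289832e-01  1.41778542e+00  8.96416581e-05
  1.14923735e+00 -1.47037326e-01]
[-0.16256354 -0.00835977] -177.05617776326775
[-0.12822167 -0.00779728] -176.52007420594617
[-0.15467914  0.00016233] 179.9398717762885
[-0.12846569  0.00378857] 178.3107869250999
```

```bash
python3 -m crank '[{"jaw":0.4,"dx":0,"dy":0,"dz":-1.5,"rx":0,"ry":0,"rz":0},{"jaw":0.4,"dx":0,"dy":0,"dz":-1.5,"rx":0,"ry":0,"rz":0},{"jaw":0.4,"dx":0,"dy":0,"dz":0,"rx":0,"ry":0,"rz":0},{"jaw":0.4,"dx":0,"dy":0,"dz":0,"rx":0,"ry":0,"rz":0}]' 15
python3 -m crank '[{"jaw":-0.2,"dx":0,"dy":0,"dz":0,"rx":0,"ry":0,"rz":0},{"jaw":-0.6,"dx":0,"dy":0,"dz":0,"rx":0,"ry":0,"rz":0},{"jaw":-1,"dx":0,"dy":0,"dz":0,"rx":0,"ry":0,"rz":0},{"jaw":-1,"dx":0,"dy":0,"dz":0,"rx":0,"ry":0,"rz":0},{"jaw":-1,"dx":0,"dy":0,"dz":0,"rx":0,"ry":0,"rz":0},{"jaw":-1,"dx":0,"dy":0,"dz":0,"rx":0,"ry":0,"rz":0},{"jaw":-1,"dx":0,"dy":0,"dz":0,"rx":0,"ry":0,"rz":0}]'
```

```text
t: 8.82
tcp_pos: [0.5963, 0.0239, 0.1133]
tool_rot: [2.231, 2.211, 0.001]
ft_force: [-0.8, -0.1, 0.6]
width: 0.0619
grasp_force: 0.0
t: 9.4
tcp_pos: [0.5961, 0.0237, 0.1125]
tool_rot: [2.231, 2.211, 0.0]
ft_force: [-0.2, -0.5, 2.7]
width: 0.0252
grasp_force: 15.0
```

```bash
python3 - <<'E'
from h import *
s=bot.observe(); p=s["tcp_pos"][:2]; A=np.array([.5785,.1017]); d=p-A; a=np.degrees(np.arctan2(d[1],d[0])); print(s["tcp_pos"],s["ft_force"],s["width"],np.linalg.norm(d),a)
print("bar-column scene", p2w("scene",306.5,239,.093)[:2], p2w("scene",361.5,225,.03)[:2])
N=16; th=np.radians(np.linspace(a,-178,N+1)); q=A+.08*np.c_[np.cos(th),np.sin(th)]
print(np.degrees(th[1]-th[0])); print(np.round(np.diff(q,axis=0)*100,2).tolist())
E
```

```text
[0.59613973 0.02365198 0.11251358] [-0.23297568 -0.52256118  2.65459388] 0.02524519734528966 0.0800165878730814 -77.26447797154698
bar-column scene [0.57893482 0.10007605] [0.42382086 0.10186233]
-6.295970126778305
[[-0.87, -0.15], [-0.88, -0.05], [-0.88, 0.05], [-0.87, 0.14], [-0.85, 0.24], [-0.82, 0.33], [-0.77, 0.42], [-0.72, 0.5], [-0.67, 0.57], [-0.6, 0.64], [-0.52, 0.71], [-0.44, 0.76], [-0.36, 0.8], [-0.27, 0.84], [-0.17, 0.86], [-0.08, 0.88]]
```

```bash
python3 -m crank '[{"jaw":-1,"dx":-0.43,"dy":-0.1,"dz":0,"rx":0,"ry":0,"rz":-3.1},{"jaw":-1,"dx":-0.44,"dy":-0.05,"dz":0,"rx":0,"ry":0,"rz":-3.2},{"jaw":-1,"dx":-0.88,"dy":-0.05,"dz":0,"rx":0,"ry":0,"rz":-6.3},{"jaw":-1,"dx":-0.88,"dy":0.05,"dz":0,"rx":0,"ry":0,"rz":-6.3},{"jaw":-1,"dx":-0.87,"dy":0.14,"dz":0,"rx":0,"ry":0,"rz":-6.3},{"jaw":-1,"dx":-0.85,"dy":0.24,"dz":0,"rx":0,"ry":0,"rz":-6.3},{"jaw":-1,"dx":-0.41,"dy":0.16,"dz":0,"rx":0,"ry":0,"rz":-3.2},{"jaw":-1,"dx":-0.41,"dy":0.17,"dz":0,"rx":0,"ry":0,"rz":-3.1}]'
python3 -m crank '[{"jaw":-1,"dx":-0.77,"dy":0.42,"dz":0,"rx":0,"ry":0,"rz":-6.3},{"jaw":-1,"dx":-0.72,"dy":0.5,"dz":0,"rx":0,"ry":0,"rz":-6.3},{"jaw":-1,"dx":-0.67,"dy":0.57,"dz":0,"rx":0,"ry":0,"rz":-6.3},{"jaw":-1,"dx":-0.6,"dy":0.64,"dz":0,"rx":0,"ry":0,"rz":-6.3},{"jaw":-1,"dx":0,"dy":0,"dz":0,"rx":0,"ry":0,"rz":0}]'
```

```text
t: 10.07
tcp_pos: [0.5442, 0.0301, 0.1125]
tool_rot: [-2.829, -1.365, -0.002]
ft_force: [1.5, 5.1, 0.9]
width: 0.0255
grasp_force: 15.0
t: 10.48
tcp_pos: [0.5163, 0.0523, 0.1125]
tool_rot: [-3.059, -0.711, -0.002]
ft_force: [2.8, 2.6, -2.0]
width: 0.0255
grasp_force: 15.0
```

```bash
python3 -m crank '[{"jaw":-1,"dx":-0.52,"dy":0.71,"dz":0,"rx":0,"ry":0,"rz":-6.3},{"jaw":-1,"dx":-0.44,"dy":0.76,"dz":0,"rx":0,"ry":0,"rz":-6.3},{"jaw":-1,"dx":-0.36,"dy":0.8,"dz":0,"rx":0,"ry":0,"rz":-6.3},{"jaw":-1,"dx":-0.27,"dy":0.84,"dz":0,"rx":0,"ry":0,"rz":-6.3},{"jaw":-1,"dx":-0.17,"dy":0.86,"dz":0,"rx":0,"ry":0,"rz":-6.3},{"jaw":-1,"dx":-0.04,"dy":0.44,"dz":0,"rx":0,"ry":0,"rz":-3.2},{"jaw":-1,"dx":-0.04,"dy":0.44,"dz":0,"rx":0,"ry":0,"rz":-3.1},{"jaw":-1,"dx":0,"dy":0,"dz":0,"rx":0,"ry":0,"rz":0}]'
python3 -m crank '[{"jaw":-1,"dx":0,"dy":0,"dz":0,"rx":0,"ry":0,"rz":0},{"jaw":-1,"dx":0,"dy":0,"dz":0,"rx":0,"ry":0,"rz":0}]'
python3 - <<'E'
from h import *
s=bot.observe(); A=np.array([.5785,.1017]); d=s["tcp_pos"][:2]-A; print(s["tcp_pos"],np.linalg.norm(d),np.degrees(np.arctan2(d[1],d[0])),s["joint_pos"])
sc=bot.camera("scene")
cv2.imwrite("pics/end.png",cv2.resize(np.ascontiguousarray(sc[190:310,240:400]),(800,600),interpolation=cv2.INTER_CUBIC)[:,:,::-1])
E
```

```text
t: 11.15
tcp_pos: [0.4985, 0.1002, 0.1125]
tool_rot: [-3.125, 0.312, -0.002]
ft_force: [0.9, 1.7, 1.4]
width: 0.0258
grasp_force: 15.0
t: 11.32
tcp_pos: [0.4986, 0.0993, 0.1125]
tool_rot: [-3.126, 0.308, -0.001]
ft_force: [2.0, 3.3, 2.4]
width: 0.0256
grasp_force: 15.0
[0.49856069 0.09926348 0.11250768] 0.0799764310960782 -178.25418877591412 [-3.44495751e-02  4.43532924e-01  1.72634078e+00  4.04422483e-04
  9.70788742e-01  1.73244063e+00]
```

View pics/end.png

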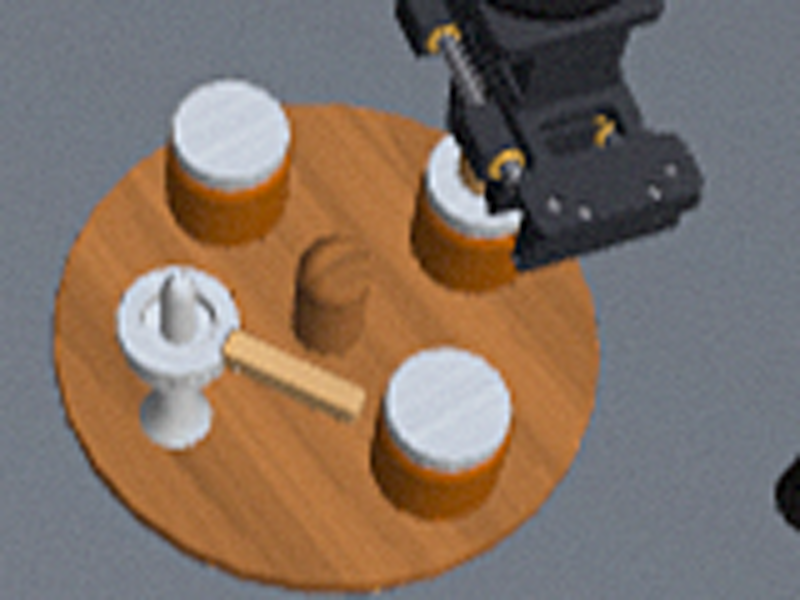

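The ring is flat on its collar (the pin through it at crop (180,310)). The knobbed jar is at the pointer with its knob gripped. I'll hold briefly and hand in.

```bash
python3 -m crank '[{"jaw":-1,"dx":0,"dy":0,"dz":0,"rx":0,"ry":0,"rz":0},{"jaw":-1,"dx":0,"dy":0,"dz":0,"rx":0,"ry":0,"rz":0},{"jaw":-1,"dx":0,"dy":0,"dz":0,"rx":0,"ry":0,"rz":0},{"jaw":-1,"dx":0,"dy":0,"dz":0,"rx":0,"ry":0,"rz":0},{"jaw":-1,"dx":0,"dy":0,"dz":0,"rx":0,"ry":0,"rz":0},{"jaw":-1,"dx":0,"dy":0,"dz":0,"rx":0,"ry":0,"rz":0}]' && python3 -c "
from rig import bot
print(bot.close_job())"
```

```text
t: 11.87
tcp_pos: [0.4985, 0.0991, 0.1125]
tool_rot: [-3.126, 0.31, -0.001]
ft_force: [2.5, 2.5, 5.1]
width: 0.0252
grasp_force: 15.0
the job is handed in; nothing more can be done
None
```

I handed the job in at 11.9 s (no verdict came back): the ring lies flat on the peg's collar, released, and the arm holds the knob with 15 N, the jar an estimated 3 mm or less off the pointer's line.

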